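# Lock the tab cap of the tall permeameter cell

## Robot

A 7-joint arm with a two-finger parallel gripper is mounted at the origin on a cart in front of the work surface, level with it; the furniture and walls round the work are solid. World frame = base frame: x ahead of the robot, y to its left, z up, the work surface at z = 0. Lengths are in mm, angles in rad, forces in N, time in s.
With the tool pointing down it reaches from about 425 to 1025 mm from the base axis. Payload 9.4 kg.
Tool frame: the origin (TCP) lies on the centre line of the jaws, within the pads' length; the fingertips stand 17 mm ahead of it and the grasp point (between the pads) lies 2 mm behind it; y points along the fingers, z is the direction in which the jaws open and shut, and the axes are right-handed (so a half turn about y gives the same grasp; the last joint's range is limited). The gripper opens to 85 mm and grips with 20 to 120 N. Pads are 22 mm wide; open, the fingers measure 114 mm over their backs; the gripper's body (76 mm by 85 mm) begins 54 mm behind the grasp point. The pads swing forward as they close: fully open they stand 13 mm farther back than shut.
Start: joints at [-1.258, 0.599, -0.003, 1.599, 0.002, 0.943, -0.08], TCP at [275.506, 670.612, 248.275] pointing down, gripper open.
Joint ranges: [-2.57, 2.57], [-0.35, 1.97], [-1.29, 1.29], [0.11, 2.56], [-1.05, 4.19], [0.11, 1.86], [-2.63, 2.63]. Speed limits (rad/s): [2.22, 2.22, 3.01, 3.01, 3.14, 3.14, 3.14].

## Interface

Orientations are given as a rotation vector (axis times angle).
In Python, from plant import r gives the robot as it stands. The module is installed in compiled form; this text tells all that it offers. Calls block until the motion is done:
- r.move_to(position, orientation): joint-space move of the TCP to a pose.
- r.move_l(position, rot=None, velocity=150, contact_N=None): straight line of the TCP; rot=None keeps the orientation; velocity is the mean speed in mm/s. With contact_N (N) it stops when the force on the tool has changed by that much, and returns True; else False.
- r.move_joints(angles): joint-space move.
- r.grip(opening, force=None): finger opening in mm; force is the grip in N (None keeps the last); returns when the fingers have stopped.
- r.wait(seconds).
- r.solve_ik(position, orientation): joint angles nearest the present ones, or None.
- r.sense(): the state.
- r.get_image(name): name is "scene" or "top" or "wrist"; returns a dict with "color" (420x560x3 uint8, red, green, blue), "range_z" (420x560 float32, mm along the optical axis (not along the pixel's ray), 0 where there is no reading), "fx", "fy", "cx", "cy" (pixels), "extrinsics" (4x4, takes a point from camera to world coordinates). Camera axes: x right, y down, z forward; pixel columns grow to the right and rows downward; lengths in mm; the calibration is good to about 2 mm. The wrist camera is an equidistant fisheye: a pixel r from the principal point sees the ray r / f radians off the axis. A picture is of the moment at which its call begins.
A pose or a line that the arm cannot do raises r.IKError and nothing moves.
- r.hand_in(): hands the job in, once; it reports no verdict.
Trained networks look in the newest picture that a camera, given by its name, has taken for a name from the list of things; names that differ only in an ending like _2 or _b are one class to them, and where a whole thing is asked for, a point or a joint stands for the part that bears it (a point fixed in the world has none). Each returns a list of dicts, best first, with "conf" (0 to 1); they miss things now and then, are a little off and sometimes report something else, mostly with a low value. They report only what shows in the picture. A call takes as long as a camera call. They do not tell look-alikes from the thing itself.
- r.masks_of(camera, query): "region" (420x560 bool, what is visible of it) and "box" ([left, top, right, bottom] in pixels, round what is visible of it).
The state is a dict: "time_s": time; "joint_positions": joint angles; "dq": joint speeds; "tau": joint torques, N m; "tcp_pos": TCP position; "ee_rot": TCP orientation; "wrist_force": force on the tool from outside, world axes, zero at the start; "torque": the same for the moment, N m; "grip_width": finger opening in mm.
Only numpy, scipy, OpenCV 4.12 (cv2) and the standard library are available. Lean on these libraries where they do the work, as an engineer would, in place of code of your own. Each camera call takes 0.05 s, during which the arm holds its last target.

## Task

Lock the cap of the tall permeameter cell before its test: squeeze the cap's two side tabs together, turn the cap clockwise (seen from above) by 60 degrees, from the single-bar mark to the double-bar mark, then let go so that both tabs spring back out into their notches. Leave the cap of the shorter cell as it is.

Things in the scene. Friction and masses are not known exactly. Their poses are not given: they have to be found in the camera images.
- tall: The tall cell: upright metal barrel with tie rods, fixed to the worktop; base disc 116 mm across, top plate 104 mm across and 145 mm high; origin at the base centre. Round its neck a notched ring, 69 mm across, tops out 28 mm below point tall_cap_grip: keep fingertips above it. On the top plate lie a single-bar mark (open) and, 60 degrees clockwise, a double-bar mark (locked).
- tall_cap_grip (a point): Grip point on the turning axis of the tall cell's cap, 14 mm below its top, 181 mm above the worktop; turns with the cap. Cap: grey ribbed knob 40 mm across, white pointer toward this point's -x. Two flat black tabs along its +y and -y: each 24 mm wide, 36 mm tall from the cap's top down; 62 mm over both outer faces, 42 mm when both are fully in.
- tall_cap (a joint): Turn of the tall cell's cap, rad, growing clockwise seen from above: about 0 (within 0.1) = open, pointer at the single bar; 1.05 (60 degrees) = locked, pointer at the double bar; stops at -0.10 and 1.15. The tabs' pins hold it in its notch; it turns easily only while both tabs are in more than 4 mm. The locked notches take the pins from about 0.95 to 1.15.
- tall_tab_1 (a joint): How far the cap's tab on the +y side is pushed in toward the axis, m: 0 = fully out, 0.010 = fully in. A spring pushes it out with 4 N at rest, 8 N fully in. It stays about 4 mm in if let go between the notches.
- tall_tab_2 (a joint): The same for the tab on the -y side.
- short_cap (a joint): Turn of the same kind of cap on the shorter cell (top plate 85 mm high, cap top 135 mm), rad; about 0 = open; it stays as it is.
Things that resemble listed ones, but are neither listed nor needed, are in the scene too. Leave any yellow look-alike of the tall alone.

How it is judged (in metres and radians):
On the way, in this order (a step that is already met when the one before it is completed fails the run):
1. both tabs pushed in while the cap is still at its open place (value of joint each of tall_tab_1, tall_tab_2 above 0.003 m and value of joint tall_cap below 0.3 rad), for 0.1 s.
2. the cap turned to its locked place (value of joint tall_cap above 0.87 rad), for 0.1 s.
At the end, for the whole second after the job is handed in: The tall cell's cap stands at its locked place (turned to 50 degrees or more) and both of its tabs are back out to within 2 mm, their pins in the locked notches (value of joint tall_cap above 0.87 rad and value of joint each of tall_tab_1, tall_tab_2 below 0.002 m); the robot touches nothing.
It fails at once if the shorter cell's cap is turned away from its open place (value of joint short_cap above 0.3 rad).
It also fails if it takes over 32 s, if anything falls off the work surface, if the arm or the gripper's body presses on something with over 40 N, if the wrist force passes 120 N, or if a joint passes its speed limit or range.

## Working session

There is one attempt and no reset: what is moved stays moved. The work goes in short steps, each a Python script; the robot and the scene stay as the last script left them, time stands still between calls to the robot, and variables do not carry over. Pictures are saved under pics/ and viewed, and the job is handed in when it is done.

```bash
mkdir -p pics
python3 - <<'E'
from plant import r
import cv2
s=r.sense();print(s['time_s'],s['tcp_pos'],s['ee_rot'],s['grip_width'],s['wrist_force'])
for n in ("scene","top"):
    im=r.get_image(n);cv2.imwrite(f"pics/{n}0.png",im["color"][:,:,::-1])
    print(n,im["fx"],im["cx"],im["cy"],im["extrinsics"].round(3).tolist())
    for q in ("tall","tall_cap_grip"):
        for m in r.masks_of(n,q): print(n,q,round(m["conf"],2),m["box"])
E
```

```text
0.0 [275.34143439 670.180521   247.39002524] [-1.55069469  0.30594154 -0.30565119] 85.10795089591285 [0.42579047 0.15145586 0.44120358]
scene 455.1665232994124 272.4540601629409 207.28712063177082 [[0.785, -0.296, 0.544, 40.654], [-0.62, -0.386, 0.683, -666.62], [0.008, -0.874, -0.487, 609.521], [0.0, 0.0, 0.0, 1.0]]
scene tall 0.91 [272.9, 223.8, 335.3, 338.7]
scene tall 0.9 [331.8, 192.4, 393.3, 294.1]
scene tall_cap_grip 0.95 [287.1, 223.1, 325.7, 258.9]
scene tall_cap_grip 0.63 [348.6, 193.0, 383.2, 219.7]
top 419.8929931479263 281.2589300100683 217.13565093224489 [[0.082, -0.973, 0.216, 397.086], [-0.997, -0.081, 0.017, 8.434], [0.0, -0.217, -0.976, 958.607], [0.0, 0.0, 0.0, 1.0]]
top tall 0.9 [339.6, 153.6, 404.0, 220.5]
top tall 0.77 [346.4, 235.3, 410.3, 296.9]
top tall_cap_grip 0.93 [363.0, 158.3, 400.2, 183.9]
top tall_cap_grip 0.87 [371.9, 251.0, 410.3, 283.5]
```

View pics/scene0.png

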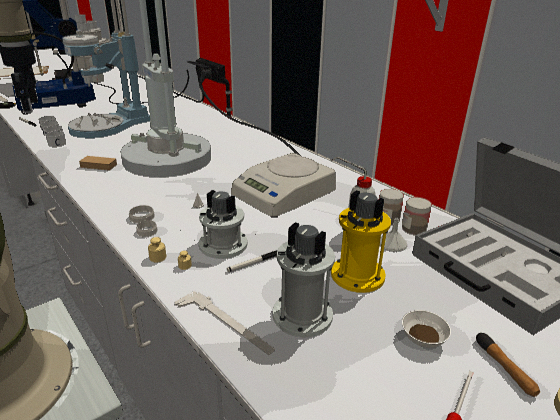

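View pics/top0.png

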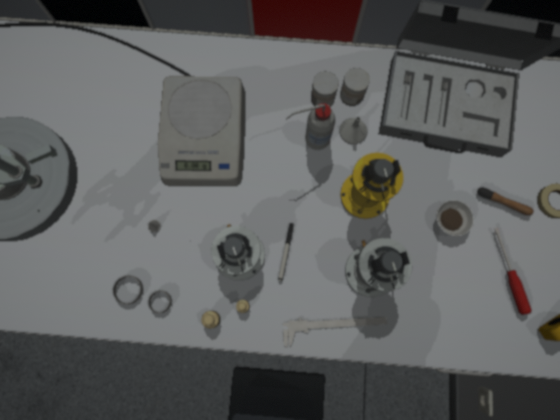

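Scene view: the grey tall cell is at about (303,275), the yellow look-alike at (362,245) and the short grey cell at (222,225). In the top view they are at (385,265), (380,178) and (235,248). The target is the grey tall cell, so I'll check it in a close crop and measure it.

```bash
cat > h.py <<'E'
import numpy as np, cv2
def pts(im):
    z=im["range_z"];v,u=np.mgrid[:z.shape[0],:z.shape[1]]
    P=np.stack([(u-im["cx"])/im["fx"]*z,(v-im["cy"])/im["fy"]*z,z],-1)
    E=im["extrinsics"];W=P@E[:3,:3].T+E[:3,3];W[z<=0]=np.nan
    return W
E
python3 - <<'E'
from plant import r
from h import *
import warnings;warnings.filterwarnings("ignore")
ims={}
for n,b in (("scene",(265,215,345,345)),("top",(335,225,425,305))):
    im=r.get_image(n);c=im["color"];W=pts(im);Z=W[...,2]
    x0,y0,x1,y1=b
    cr=cv2.resize(c[y0:y1,x0:x1],None,fx=4.5 if n=="scene" else 6,fy=4.5 if n=="scene" else 6,interpolation=cv2.INTER_CUBIC)
    cv2.imwrite(f"pics/{n}_crop.png",cr[:,:,::-1])
    for q in ("tall","tall_cap_grip"):
      for m in r.masks_of(n,q):
        M=m["region"];w=W[M];w=w[np.isfinite(w).all(1)]
        print(n,q,round(m["conf"],2),"med",np.median(w,0).round(0),"zmax",np.percentile(w[:,2],[50,90,99]).round(0))
        for lo,hi in ((188,202),(137,150)):
            t=w[(w[:,2]>lo)&(w[:,2]<hi)]
            if len(t)>10: 
                print("  band",lo,len(t),t.mean(0).round(1),"min",t.min(0).round(0),"max",t.max(0).round(0))
E
```

```text
scene tall 0.95 med [ 660. -181.   99.] zmax [ 99. 177. 195.]
  band 188 254 [ 674.7 -166.2  193.2] min [ 660. -195.  188.] max [ 696. -132.  198.]
  band 137 722 [ 662.1 -177.5  144.1] min [ 626. -215.  137.] max [ 732. -115.  150.]
scene tall 0.91 med [ 484. -203.   99.] zmax [ 99. 181. 195.]
  band 188 393 [ 498.8 -185.6  193.5] min [ 481. -216.  188.] max [ 521. -152.  198.]
  band 137 1021 [ 486.5 -198.4  144.2] min [ 450. -235.  137.] max [ 553. -133.  150.]
scene tall_cap_grip 0.98 med [ 494. -192.  183.] zmax [183. 195. 197.]
  band 188 396 [ 499.  -185.6  193.5] min [ 481. -216.  188.] max [ 521. -152.  198.]
scene tall_cap_grip 0.71 med [ 670. -171.  181.] zmax [181. 195. 196.]
  band 188 276 [ 675.9 -166.   193.3] min [ 660. -195.  188.] max [ 697. -132.  198.]
top tall 0.71 med [ 662. -155.  144.] zmax [144. 194. 197.]
  band 188 470 [ 677.  -164.8  194. ] min [ 658. -197.  188.] max [ 697. -133.  200.]
  band 137 1117 [ 670.1 -160.6  144.6] min [ 627. -217.  137.] max [ 729. -114.  150.]
top tall 0.68 med [ 493. -173.  145.] zmax [145. 194. 197.]
  band 188 525 [ 499.9 -184.7  194.3] min [ 480. -216.  188.] max [ 520. -153.  200.]
  band 137 1301 [ 496.8 -179.9  144.8] min [ 449. -236.  137.] max [ 552. -134.  150.]
top tall_cap_grip 0.66 med [ 674. -163.  193.] zmax [193. 196. 197.]
  band 188 462 [ 676.8 -164.3  194. ] min [ 658. -195.  188.] max [ 697. -133.  200.]
top tall_cap_grip 0.65 med [ 499. -183.  194.] zmax [194. 196. 199.]
  band 188 525 [ 499.9 -184.7  194.3] min [ 480. -216.  188.] max [ 520. -153.  200.]
  band 137 11 [ 512.1 -203.5  144.4] min [ 481. -231.  142.] max [ 527. -169.  147.]
```

View pics/scene_crop.png

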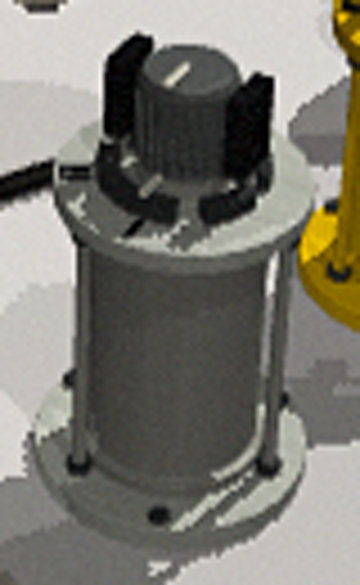

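View pics/top_crop.png

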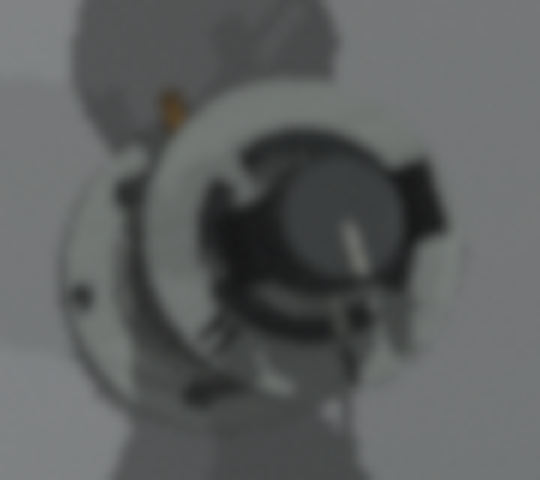

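Run:
```python
from plant import r
from h import *
for n in ("scene","top"):
    im=r.get_image(n);W=pts(im)
    m=[m for m in r.masks_of(n,"tall_cap_grip")]
    ok=np.isfinite(W).all(-1)&(np.hypot(W[...,0]-500,W[...,1]+184)<40)
    t=W[ok&(W[...,2]>187)&(W[...,2]<203)][:,:2]; 
    c=t.mean(0)
    # occupancy map
    g=np.zeros((18,18),int)
    for p in t:
        i=int((p[0]-464)//4);j=int((p[1]+220)//4)
        if 0<=i<18 and 0<=j<18:g[i,j]+=1
    print(n,c);print("\n".join("".join(f"{v:3d}" for v in row[::-1]) for row in g[::-1]))
    (cx,s,a)=cv2.minAreaRect(t.astype(np.float32));print(cx,s,a)
    e,v=np.linalg.eigh(np.cov(t.T));print(e,np.degrees(np.arctan2(v[1,1],v[0,1])))
```

```text
scene [ 498.8372438  -185.99774595]
  0  0  0  0  0  0  0  0  0  0  0  0  0  0  0  0  0  0
  0  0  0  0  0  0  0  0  0  0  0  0  0  0  0  0  0  0
  0  0  0  0  0  0  0  0  0  0  0  0  0  0  0  0  0  0
  0  0  0  0  0  0  0  0  0  0  0  0  0  1  3  2  0  0
  0  0  0  0  0  0  2  1  3  2  1  0  0  3  3  3  0  0
  0  0  0  0  0  1  4  2  3  3  4  3  2  3  5  5  1  0
  0  0  0  0  1  3  3  3  2  2  4  2  4  2  1  4  3  0
  0  1  1  0  2  2  3  2  3  4  2  2  4  3  2  3  5  0
  0  3  6  1  2  2  3  3  1  4  3  3  5  6  3  6  8  0
  1  2  4  2  2  4  3  3  2  2  3  4  6  5  3  3  5  0
  0  2  1  5  1  2  3  2  3  4  3  2 13  2  0  0  0  0
  0  2  4  3  2  3  2  3  2  2  3  5  8  0  0  0  0  0
  0  0  2 10  2  1  2  6  4  4 12  7  2  0  0  0  0  0
  0  1  8  5  2  0  1  3  7  5  6  0  0  0  0  0  0  0
  0  0  0  0  0  0  0  0  0  0  0  0  0  0  0  0  0  0
  0  0  0  0  0  0  0  0  0  0  0  0  0  0  0  0  0  0
  0  0  0  0  0  0  0  0  0  0  0  0  0  0  0  0  0  0
  0  0  0  0  0  0  0  0  0  0  0  0  0  0  0  0  0  0
(500.0418395996094, -183.56332397460938) (37.476829528808594, 62.985084533
[... 543 characters left out ...]
4  0
  0  3  4  1  4  4  5  6  4  4  4  5  5  4  3  7  4  3
  0  4  5  3  6  4  6  4  5  5  5  5  5  4  2  5  4  0
  0  3  4  4  5  6  5  4  4  7  4  4  4  4  0  0  0  0
  0  0  6  4  4  6  4  4  5  6  6  4  4  3  0  0  0  0
  0  0  6  6  4  1  7  4  6  6  4  4  4  1  0  0  0  0
  0  0  1  5  4  0  1  3  5  4  5  1  0  0  0  0  0  0
  0  0  0  1  0  0  0  0  0  1  0  0  0  0  0  0  0  0
  0  0  0  0  0  0  0  0  0  0  0  0  0  0  0  0  0  0
  0  0  0  0  0  0  0  0  0  0  0  0  0  0  0  0  0  0
  0  0  0  0  0  0  0  0  0  0  0  0  0  0  0  0  0  0
(500.9924011230469, -185.67755126953125) (39.46196746826172, 63.28708267211914) 22.748695373535156
[ 85.16580131 271.46186959] 109.27334519713321
```

The crop confirms the choice: a grey barrel, two black tabs, the pointer toward the robot and the single bar in front of it. The double bar is clockwise from there. Before the sweep I'll measure the tab axis, the marks and any tall obstacles.

Run:
```python
from plant import r
from h import *
from scipy.spatial.transform import Rotation as R
import warnings;warnings.filterwarnings("ignore")
H={}
for n in ("scene","top"):
    im=r.get_image(n);W=pts(im);ok=np.isfinite(W).all(-1)
    w=W[ok&(W[...,2]>120)]
    for p in w:
        k=(int(p[0]//80)*80,int(p[1]//80)*80);H[k]=max(H.get(k,0),p[2])
    for c in [(500,-184.5)]:
        d=W[...,:2]-c;rr=np.hypot(d[...,0],d[...,1])
        t=W[ok&(W[...,2]>180)&(W[...,2]<203)&(rr>23)&(rr<38)][:,:2]-c
        a=np.arctan2(t[:,1],t[:,0]);
        A=t[np.cos(a-1.87)>0];B=t[np.cos(a-1.87)<0]
        print(n,"tab+",A.mean(0)+c,"tab-",B.mean(0)+c,"axis",np.degrees(np.arctan2(*(A.mean(0)-B.mean(0))[::-1])),len(A),len(B))
    # top plate unrolled colours
    tp=ok&(abs(W[...,2]-145)<4)&(rr>34)&(rr<53); 
    g=im["color"].mean(-1);ang=np.degrees(np.arctan2(d[...,1],d[...,0]))%360
    print(n,"plate dark angles:",[(lo,int(np.median(g[tp&(ang>=lo)&(ang<lo+4)])) if (tp&(ang>=lo)&(ang<lo+4)).any() else None, int(g[tp&(ang>=lo)&(ang<lo+4)].min()) if (tp&(ang>=lo)&(ang<lo+4)).any() else None) for lo in range(100,230,4)])
    cp=ok&(W[...,2]>190)&(rr<20)
    print("pointer", [(lo,int(g[cp&(rr>6)&(ang>=lo)&(ang<lo+8)].max()) if (cp&(rr>6)&(ang>=lo)&(ang<lo+8)).any() else None) for lo in range(150,240,8)])
for k in sorted(H): 
    if H[k]>200 and k[0]<900: print(k,int(H[k]),end="; ")
print()
s=r.sense();print(R.from_rotvec(s['ee_rot']).as_matrix().round(2).tolist(),s['joint_positions'])
for p,a in [((500,-184.5,300),x) for x in(105,285,45,225)]:
    z=np.array([np.cos(np.radians(a)),np.sin(np.radians(a)),0]);y=np.array([0,0,-1.]);M=np.stack([np.cross(y,z),y,z],1)
    for zz in (300,178):
        q=r.solve_ik((500,-184.5,zz),R.from_matrix(M).as_rotvec());print(a,zz,None if q is None else np.round(q,2))
```

```text
scene tab+ [ 489.3633468  -160.04644787] tab- [ 508.01986052 -210.40253511] axis 110.32925106208656 93 108
scene plate dark angles: [(100, 155, 113), (104, 155, 152), (108, 165, 158), (112, 174, 74), (116, 172, 38), (120, 166, 115), (124, 119, 68), (128, 125, 78), (132, 29, 7), (136, 40, 3), (140, 60, 17), (144, 80, 66), (148, 89, 52), (152, 86, 80), (156, 88, 80), (160, 93, 67), (164, 112, 67), (168, 86, 83), (172, 88, 69), (176, 90, 76), (180, 89, 81), (184, 87, 70), (188, 90, 77), (192, 92, 56), (196, 80, 0), (200, 84, 0), (204, 109, 80), (208, 114, 83), (212, 165, 85), (216, 139, 89), (220, 124, 83), (224, 91, 80), (228, 95, 80)]
pointer [(150, 85), (158, 83), (166, 96), (174, 157), (182, 183), (190, 207), (198, 176), (206, 82), (214, 81), (222, 92), (230, 86), (238, 87)]
top tab+ [ 490.83828726 -158.95613438] tab- [ 508.41307319 -209.34878363] axis 109.22657189539689 81 89
top plate dark angles: [(100, 101, 76), (104, 102, 90), (108, 104, 79), (112, 108, 92), (116, 110, 74), (120, 110, 84), (124, 107, 73), (128, 103, 60), (132, 88, 49), (136, 73, 50), (140, 69, 53), (144, 63, 47
[... 1077 characters left out ...]
10; (880, -480) 262; (880, -400) 256; (880, -320) 254; (880, 2160) 250; (880, 2240) 288; (880, 2320) 284; (880, 2880) 322; (880, 2960) 321; 
[[0.93, 0.0, 0.38], [-0.38, -0.0, 0.93], [0.0, -1.0, 0.0]] [-1.25771611  0.5993082  -0.00252567  1.59940382  0.00183118  0.94287398
 -0.07979461]
105 300 [ 0.03  0.31  0.29  1.99 -0.12  0.85  2.21]
105 178 [ 0.29  0.47 -0.06  2.1   0.05  0.57  2.03]
285 300 [-0.52  0.54  1.18  2.02 -0.6   0.99 -0.35]
285 178 [-0.17  0.54  0.62  2.13 -0.53  0.62 -0.49]
45 300 [-0.17  0.34  0.57  2.   -0.24  0.86  1.31]
45 178 [ 0.08  0.48  0.24  2.12 -0.21  0.57  1.25]
225 300 [-0.5   0.51  1.13  2.02 -0.56  0.97 -1.44]
225 178 [-0.43  0.74  1.11  2.14 -0.93  0.86 -1.09]
```

```bash
cat >> h.py <<'E'
from scipy.spatial.transform import Rotation as R
def rot(a):
    z=np.array([np.cos(np.radians(a)),np.sin(np.radians(a)),0]);y=np.array([0,0,-1.]);return R.from_matrix(np.stack([np.cross(y,z),y,z],1)).as_rotvec()
def st(r):
    s=r.sense();M=R.from_rotvec(s['ee_rot']).as_matrix()
    print("t",round(s['time_s'],2),"tcp",np.round(s['tcp_pos'],1),"ang",round(np.degrees(np.arctan2(M[1,2],M[0,2])),1),"F",np.round(s['wrist_force'],1),"T",np.round(s['torque'],2),"w",round(s['grip_width'],1));return s
E
python3 - <<'E'
from plant import r
from h import *
r.move_joints([-1.258,.33,0,2.0,0,.81,-.08]);st(r)
r.move_joints([.3,.33,0,2.0,0,.81,2.1]);s=st(r)
q=r.solve_ik((499.5,-184.5,270),rot(109.5));print(np.round(q,2))
E
```

```text
t 1.7 tcp [217.5 488.8 282.1] ang 67.5 F [-0.5  0.5 -0.5] T [ 0.02  0.01 -0.02] w 85.6
t 4.35 tcp [ 490.9 -210.2  281.5] ang 103.2 F [0.3 0.9 0.4] T [-0.09 -0.03 -0.01] w 85.3
[ 0.27  0.34 -0.03  2.01  0.02  0.78  2.14]
```

Run:
```python
from plant import r
from h import *
r.move_to((499.5,-184.5,270),rot(109.5));st(r)
im=r.get_image("wrist");cv2.imwrite("pics/w1.png",im["color"][:,:,::-1])
im=r.get_image("scene");cv2.imwrite("pics/s1.png",cv2.resize(im["color"][130:350,200:440],None,fx=2.5,fy=2.5)[:,:,::-1])
```

```text
t 4.6 tcp [ 500.  -182.2  269.5] ang 109.7 F [ 0.  -0.2 -0.9] T [-0.03 -0.06  0.03] w 85.8
```

View pics/w1.png

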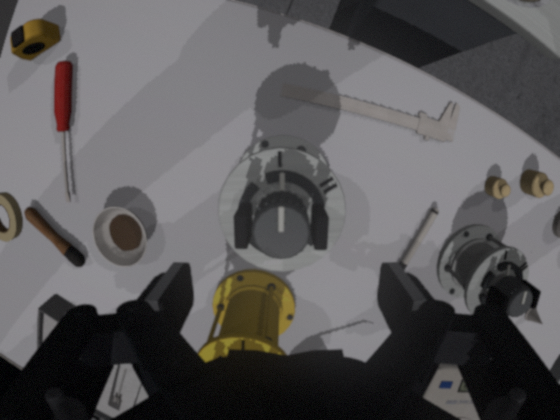

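View pics/s1.png

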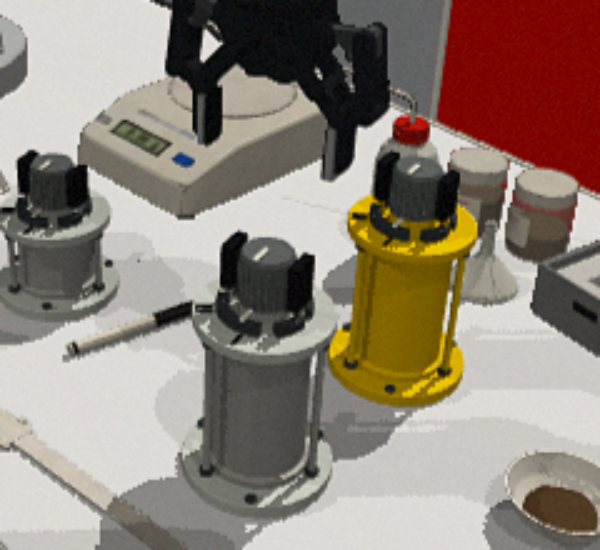

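The wrist view shows the cap at (281,225), its tabs level at (243,218) and (320,218) and centred between the fingers, so the yaw is right. I'll descend with a contact guard.

Run:
```python
from plant import r
from h import *
st(r)
print(r.move_l((499.5,-184.5,210),velocity=120,contact_N=8));st(r)
print(r.move_l((499.5,-184.5,179),velocity=60,contact_N=8));r.wait(.2);st(r)
im=r.get_image("wrist");cv2.imwrite("pics/w2.png",im["color"][:,:,::-1])
im=r.get_image("scene");cv2.imwrite("pics/s2.png",cv2.resize(im["color"][130:350,200:440],None,fx=2.5,fy=2.5)[:,:,::-1])
```

```text
t 4.7 tcp [ 499.6 -184.2  270. ] ang 109.5 F [-0.1 -0.3 -0.2] T [ 0.01 -0.03  0.02] w 85.3
False
t 5.35 tcp [ 499.7 -184.8  210.4] ang 109.5 F [ 0.2 -0.   0.3] T [0.   0.04 0.01] w 85.2
False
t 6.22 tcp [ 499.7 -184.5  179.3] ang 109.5 F [ 0.4  0.5 -0.5] T [ 0.    0.02 -0.  ] w 85.4
```

View pics/w2.png

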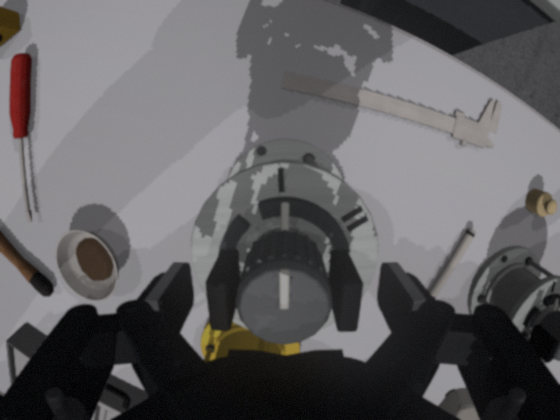

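View pics/s2.png

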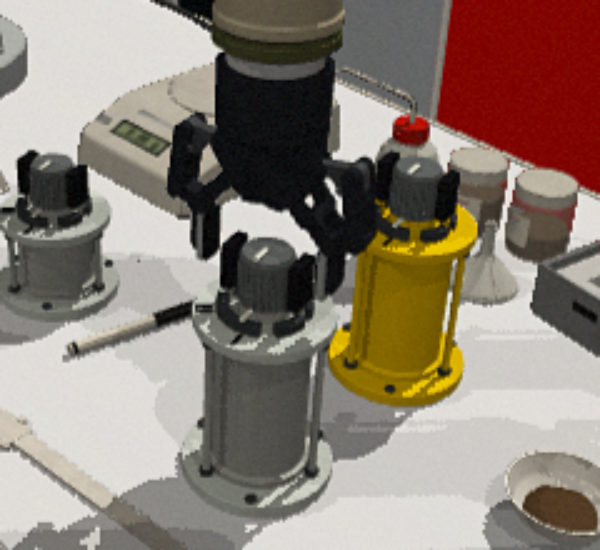

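The wrist view shows equal gaps to both tabs: left 190→212 px, right 358→380 px. Now I'll squeeze.

Run:
```python
from plant import r
from h import *
r.grip(43,40);st(r);r.wait(.2);st(r)
im=r.get_image("wrist");cv2.imwrite("pics/w3.png",im["color"][:,:,::-1])
im=r.get_image("scene");cv2.imwrite("pics/s3.png",cv2.resize(im["color"][130:350,200:440],None,fx=2.5,fy=2.5)[:,:,::-1])
```

```text
t 6.81 tcp [ 500.  -184.8  179.8] ang 109.5 F [-1.   0.1  7.8] T [-0.03  0.13 -0.03] w 42.7
t 7.01 tcp [ 500.  -184.8  179.8] ang 109.5 F [-0.4 -0.5  8.2] T [-0.04  0.22 -0.04] w 42.6
```

View pics/w3.png

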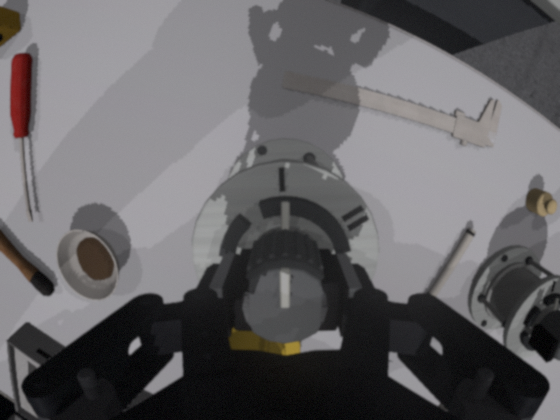

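View pics/s3.png

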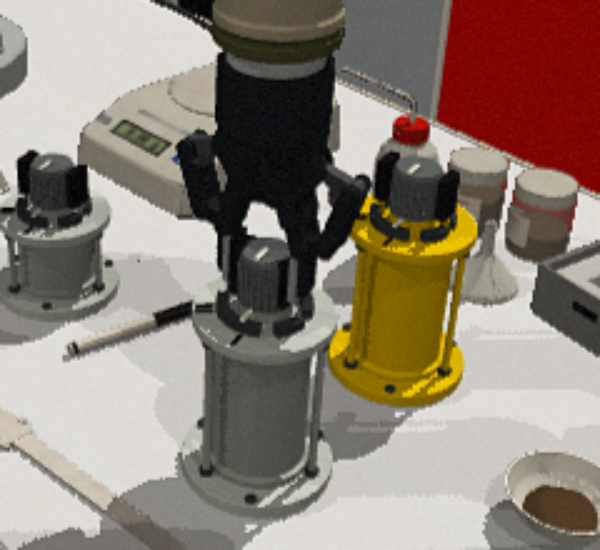

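Run:
```python
from plant import r
from h import *
p=(499.7,-184.5,179.5)
for a in (104.5,99,):
    r.move_to(p,rot(a));st(r)
for a in np.linspace(99,48,7)[1:]:
    r.move_to(p,rot(a));s=st(r)
    if np.linalg.norm(s['wrist_force'])>50: print("stop");break
r.wait(.3);s=st(r);print(np.round(s['joint_positions'],2))
im=r.get_image("wrist");cv2.imwrite("pics/w4.png",im["color"][:,:,::-1])
im=r.get_image("scene");cv2.imwrite("pics/s4.png",cv2.resize(im["color"][130:350,200:440],None,fx=2.5,fy=2.5)[:,:,::-1])
```

```text
t 7.36 tcp [ 500.  -184.6  179.8] ang 104.6 F [-1.2 -0.4  5.2] T [-0.05  0.01 -0.01] w 42.9
t 7.61 tcp [ 500.  -184.5  179.8] ang 99.1 F [0.4 0.  5.7] T [-0.07  0.04 -0.06] w 43.2
t 7.86 tcp [ 500.  -184.5  179.8] ang 90.6 F [0.4 0.4 6. ] T [-0.02  0.04 -0.03] w 42.8
t 8.11 tcp [ 500.  -184.4  179.8] ang 82.1 F [ 0.2 -0.1  5.3] T [ 0.06  0.04 -0.02] w 43.2
t 8.36 tcp [ 500.  -184.3  179.8] ang 73.6 F [-0.5  0.4  7.2] T [ 0.09 -0.02  0.  ] w 43.3
t 8.61 tcp [ 500.  -184.3  179.8] ang 65.1 F [-0.4  0.6  6.5] T [ 0.16  0.13 -0.03] w 42.9
t 8.86 tcp [ 500.  -184.1  179.8] ang 56.6 F [-0.3  1.4  6.9] T [ 0.17  0.09 -0.04] w 43.5
t 9.11 tcp [ 500.  -183.9  179.8] ang 48.1 F [-0.7  2.3  7.6] T [ 0.46  0.03 -0.02] w 43.5
t 9.41 tcp [ 500.  -183.9  179.8] ang 48.2 F [0.6 2.4 7.7] T [ 0.49  0.06 -0.01] w 43.2
[ 0.05  0.48  0.28  2.12 -0.24  0.57  1.34]
```

View pics/w4.png

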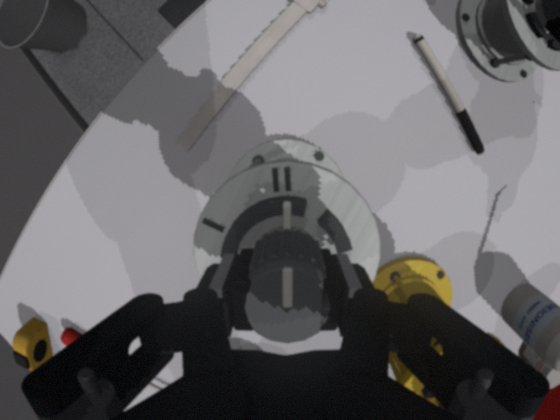

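View pics/s4.png

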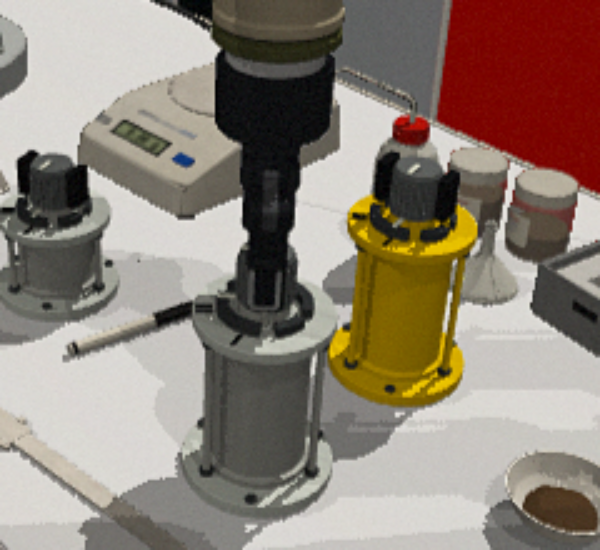

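The pointer at (288,215) now sits by the double bar at (281,180), perhaps slightly past it. I'll back off 2°, release and look again.

Run:
```python
from plant import r
from h import *
r.move_to((499.7,-184.5,179.5),rot(50));r.wait(.15);st(r)
r.grip(85);r.wait(.2);st(r)
r.move_l((499.7,-184.5,270),velocity=120,contact_N=15);r.wait(.2);st(r)
im=r.get_image("wrist");cv2.imwrite("pics/w5.png",im["color"][:,:,::-1])
for n in ("scene","top"):
    im=r.get_image(n);W=pts(im);ok=np.isfinite(W).all(-1);c=np.array((499.5,-184.5))
    if n=="scene": cv2.imwrite("pics/s5.png",cv2.resize(im["color"][130:350,200:440],None,fx=2.5,fy=2.5)[:,:,::-1])
    d=W[...,:2]-c;rr=np.hypot(d[...,0],d[...,1])
    t=W[ok&(W[...,2]>180)&(W[...,2]<203)&(rr>23)&(rr<38)][:,:2]-c
    if len(t)<20: print(n,"hidden");continue
    u=np.array([np.cos(np.radians(49)),np.sin(np.radians(49))]);k=t@u
    A=t[k>15];B=t[k<-15]
    print(n,len(A),len(B),"axis",np.degrees(np.arctan2(*(A.mean(0)-B.mean(0))[::-1])),"extent",np.percentile(k,[2,98]).round(1))
```

```text
t 9.91 tcp [ 500.  -183.9  179.8] ang 50.2 F [-0.2  2.2  8.1] T [ 0.49  0.04 -0.02] w 43.0
t 10.6 tcp [ 499.7 -184.6  179.5] ang 50.0 F [ 0.4 -0.5  0.6] T [-0.06 -0.    0.03] w 85.1
t 11.7 tcp [ 499.4 -184.4  269.3] ang 50.0 F [-0.1 -0.6  0.2] T [ 0.03  0.01 -0.07] w 85.1
scene 56 134 axis 50.24278830344664 extent [-29.1  33. ]
top 74 80 axis 50.187604666316616 extent [-31.   31.1]
```

View pics/w5.png

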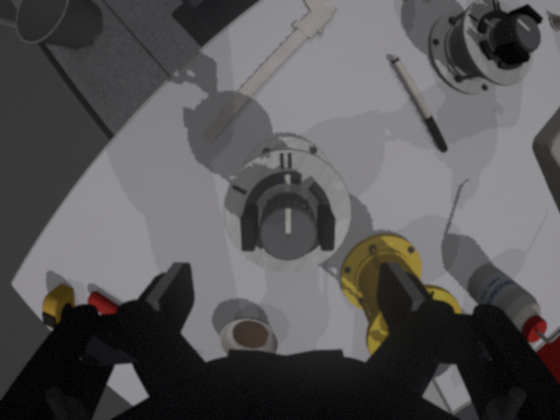

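View pics/s5.png

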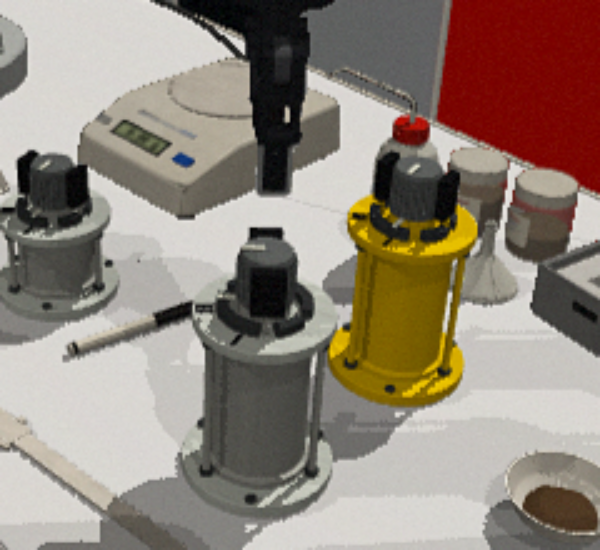

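The tabs measure 62 mm over their outer faces again, which means both are fully out. The tab axis is at 50.2°, about 59.5° clockwise of where it started, and the pointer is at the double bar. The gripper is clear above.

Run:
```python
from plant import r
from h import *
st(r); print(r.hand_in())
```

```text
t 11.85 tcp [ 499.6 -184.5  269.6] ang 50.0 F [-0.3 -0.3 -0.2] T [-0.   -0.02 -0.02] w 84.8
the job is handed in; nothing more can be done
None
```

I locked the tall grey cell's cap and handed the job in at about 11.9 s. I squeezed both tabs until the jaws were 42.6 mm apart, turned the cap about 61° clockwise, backed off 2° and let go. Then I lifted the gripper clear.

**Last checks:**
- **Turn:** the tab axis went from about 109.8° to 50.2°, so the net turn is about 59.5° (1.04 rad). The pointer is at the double bar.
- **Tabs:** they measure about 62 mm over both outer faces in the scene and top views, so both are fully out.
- **Contact:** the forces on the wrist were near zero with the gripper open above the cap. I never touched the short cell or the yellow look-alike.

**Disagreement:** the wrist camera suggested the pointer was a few degrees past the bar, which is why I backed off 2°. The scene and top depth images did not show that overshoot. Either reading lies within the locked notch range.

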